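# Ring the bell, bring the diya to the front and hold the tray

## Task

Open the evening puja: swing the table bell's sprung lever all the way to its stop and let it spring back, then turn the organiser's revolving upper tray until the diya's spout points straight out over the tongue on the lower tray. Finish while still gripping the tray's upright post firmly, holding the tray still so the lamp can be lit: do not let go. Leave the candy jar, wooden spoon and tealight where they are.

Things in the scene. Friction and masses are not known exactly. Their poses are not given: they have to be found in the camera images.
- organiser: Fixed round steel lower tray of the two-tier organiser, 256 mm across and 24 mm high. Origin: centre of its underside, on the turning axis (vertical). Its -x axis is its front: there a steel tongue, 20 mm wide, sticks out of the rim to 166 mm from the axis at 24 mm height.
- carousel (a joint): Angle (rad) of the revolving upper tray about the vertical axis through the organiser's origin, counter-clockwise from above positive, no limits; at 0 (or any whole turn) the diya's spout points straight out over the tongue. It turns with light friction (about 0.03 N m) and stays where it is left.
- tray_centre (a point): Centre of the upper tray's floor, on the turning axis, 71 mm above the stool top. The tray is 240 mm across, its rim 79 mm above the stool top. Fixed on it, besides diya and post: a lidded steel pot 50 mm wide and an open brass cup 48 mm wide, 72 mm from the axis, 90 degrees to either side of the diya, at most 54 mm high above the tray's floor
- lamp_tip (a point): Tip of the diya's spout, on the revolving tray, 108 mm from the turning axis, 86 mm above the stool top. The diya is a low round blue ceramic bowl 64 mm wide and 26 mm high, its centre 58 mm from the axis, with one pointed spout facing outwards.
- post: Plain upright round steel post standing on the revolving tray, 16 mm in diameter, 52 mm high, to turn and hold the tray by; origin at its foot, on the tray's floor (71 mm above the stool top), 96 mm from the turning axis, exactly opposite the diya. More than 70 mm of free space lies between it and the diya, pot and cup. A sleeve, it spins freely about its own axis.
- post_mid (a point): Point on the post's axis to grip at, 32 mm above the tray's floor, 103 mm above the stool top.
- bell_stand: Fixed wooden base of the table bell, 150 by 80 by 18 mm, its length along its x axis; origin at the underside, 5 mm off its middle to -x. A brass bell 58 mm wide stands at its +x end (45 mm from the origin), its top 85 mm above the stool top. The sprung lever stands at its -x end.
- lever (a joint): Angle (rad) of the bell's lever about the stand's y axis, on a pivot 30 mm to -x of the stand's origin, 32 mm up. At rest it reads 0 and leans 0.35 rad to -x, away from the bell; it swings towards the bell (+x of the stand) to its stop at 0.6. The spring brings it back to 0 by itself when let go; at the handle it takes about 1.7 N to start and 5 N at the stop.
- lever_handle (a point): Centre of the lever's wooden handle block, 98 mm from the pivot: 12 mm thick (along the swing), 40 mm wide (along the stand's y), 28 mm high; about 124 mm above the stool top at rest. Through the swing it moves about 58 mm along the stand's +x. Below it is a 10 mm round brass rod.
- candy_jar: Glass candy jar with a steel screw lid, 84 mm wide, 110 mm high, loose; origin at the centre of its underside. Leave it.
- spoon: Wooden spoon lying loose, its length along its x axis. Leave it.
- tealight: Plastic tealight with a press button, 40 mm wide, 34 mm high, loose; origin at the centre of its underside. Leave it.
Things that resemble listed ones, but are neither listed nor needed, are in the scene too. Of the things that look like the bell_stand, the middle-sized one is meant.

How it is judged:
On the way, in this order (a step that is already met when the one before it is completed fails the run):
1. the bell's lever is swung to its stop (value of joint lever above 0.54 rad), for 0.05 s.
2. the lever is back at rest (value of joint lever below 0.06 rad), for 0.1 s.
3. the diya's spout is over the tongue (y of lamp_tip in the frame of organiser between -0.014 and 0.014 m and x of lamp_tip in the frame of organiser below -0.05 m), for 0.2 s.
At the end, for the whole second after the job is handed in: Fingers hold the post with over 3 N and the tray is still (under 0.05 rad/s), the spout's tip within 14 mm sideways (7 degrees) of the organiser's front line; the lever is back at rest (under 0.06 rad); candy jar, spoon and tealight within 3 cm of their start (all of step 3 and velocity of joint carousel between -0.05 and 0.05 rad/s and contact force between the fingers and post above 3 N and value of joint lever below 0.06 rad and not (distance of candy_jar from where it was at the start of the episode above 0.03 m) and not (distance of spoon from where it was at the start of the episode above 0.03 m) and not (distance of tealight from where it was at the start of the episode above 0.03 m)); the arm keeps its last pose, push and grip.
It fails at once if the candy jar is shifted by more than 3 cm (distance of candy_jar from where it was at the start of the episode above 0.03 m).
It fails at once if the wooden spoon is shifted by more than 3 cm (distance of spoon from where it was at the start of the episode above 0.03 m).
It fails at once if the tealight is shifted by more than 3 cm (distance of tealight from where it was at the start of the episode above 0.03 m).
It also fails if it takes over 58 s, if anything falls off the work surface, if the arm or the gripper's body presses on something with over 40 N, if the wrist force passes 120 N, or if a joint passes its speed limit or range.

## Robot

A 6-joint arm with a two-finger parallel gripper is mounted at the origin on the work surface. World frame = base frame: x ahead of the robot, y to its left, z up, the work surface at z = 0. Lengths are in m, angles in rad, forces in N, time in s.
With the tool pointing down it reaches from about 0.325 to 0.85 m from the base axis. Payload 4.4 kg.
Tool frame: the origin (TCP) lies on the centre line of the jaws, within the pads' length; the fingertips stand 11 mm ahead of it and the grasp point (between the pads) lies 8 mm behind it; z points along the fingers, y is the line along which they close (so a half turn about z gives the same grasp; the last joint's range is limited). The gripper opens to 94 mm and grips with 3 to 60 N. Pads are 16 mm wide; open, the fingers measure 119 mm over their backs; the gripper's body (75 mm by 177 mm) begins 78 mm behind the grasp point.
Start: joints at [0.97, 0.207, 1.542, -0, 1.393, -0.15], TCP at [0.251, 0.518, 0.216] pointing down, gripper open.
Joint ranges: [-2.73, 2.73], [-0.86, 2.22], [0.23, 2.46], [-1.11, 4.25], [0.08, 2.63], [-2.82, 2.82]. Speed limits (rad/s): [2.79, 2.79, 3.14, 3.14, 3.14, 3.14].

## Interface

Orientations are given as a unit quaternion [w, x, y, z].
In Python, from cell import manip, optics, ticket gives the robot as it stands.
- The arm moves only by the tool carry_out, never from a script. Its arguments are lists of equal length, an entry for each row: "travel": the shift along the tool's x, y, z in mm, a list of three; "twist": the turn, a rotation vector about the tool's x, y, z in rad, a list of three. A call has 1 to 20 rows; each row is the pose to reach, as a shift and turn from the pose commanded when the call began, along the tool's axes at that moment; what a row does not reach only later rows make up. A row lasts 1/10 s, in which the tool goes at most 50 mm and 8.59 degrees, less where a joint would pass 70% of its speed; a pose out of reach is approached as far as the arm can. A call with a gripper value outside its range is refused whole. "claw" is the opening in per cent of the stroke, from 0 (shut) to 100 (fully open), set as the call begins (left out, the last holds). The fingers move at their own pace and stop on an object; the grip force is fixed at half the most. Time passes only in rows, so rows that repeat a pose let the fingers close. It gives the time, the measured TCP pose, the force, the opening and the grip force at its end, in the units of the state.
- manip.state(): the state, without advancing time (a new reading comes with each control period).
- optics.read_camera(name): name is "scene" or "top"; returns a dict with "img" (420x560x3 uint8, red, green, blue), "z_map" (420x560 float32, m along the optical axis (not along the pixel's ray), 0 where there is no reading), "camera_matrix" (3x3 intrinsics, pixels), "pose" (4x4, takes a point from camera to world coordinates). Camera axes: x right, y down, z forward; pixel columns grow to the right and rows downward; lengths in m; the calibration is good to about 2 mm. A picture is of the moment at which its call begins.
- ticket.finish_job(): hands the job in; it is judged then, once.
The state is a dict: "t": time; "joints": joint angles; "qvel": joint speeds; "joint_efforts": joint torques, N m; "position": TCP position; "eef_rot": TCP orientation; "contact_force": force on the tool from outside, world axes, zero at the start; "torque": the same for the moment, N m; "gripper_width": opening from 0.0 (shut) to 1.0 (fully open); "grasp_force": force on a finger pad.
Only numpy, scipy, OpenCV 4.12 (cv2) and the standard library are available. Lean on these libraries where they do the work, as an engineer would, in place of code of your own. Each camera call takes 0.05 s, during which the arm holds its last target. There are 200 camera calls.

## Working session

There is one attempt and no reset: what is moved stays moved. The work goes in short steps, Python scripts to look and compute and a tool call to move; the robot and the scene stay as the last step left them, time stands still between calls to the robot, and variables do not carry over. Pictures are saved under pics/ and viewed, at most 10 in all, crops included, and the job is handed in when it is done.

Besides the shell and the picture viewer there is one more tool, called after "Emit:" in YAML: its name, and indented under it one key for each argument. carry_out: Moves the arm, as the interface text tells. Its arguments: {"type":"object","properties":{"travel":{"type":"array"},"twist":{"type":"array"},"claw":{"type":"number"}},"required":["travel","twist"]}

```bash
mkdir -p pics
python3 - <<'E'
from cell import manip, optics
import cv2,numpy as np
for n in("scene","top"):
    r=optics.read_camera(n); cv2.imwrite(f"pics/{n}0.png",r["img"][:,:,::-1]); np.savez(f"{n}0.npz",**r)
    print(n,r["camera_matrix"].round(1).tolist(),r["pose"].round(3).tolist())
print(manip.state())
E
```

```text
scene [[430.6, 0.0, 283.6], [0.0, 430.6, 213.0], [0.0, 0.0, 1.0]] [[0.581, 0.651, -0.489, 1.067], [0.814, -0.472, 0.339, -0.352], [-0.011, -0.594, -0.804, 0.911], [0.0, 0.0, 0.0, 1.0]]
top [[541.7, 0.0, 282.2], [0.0, 541.7, 209.8], [0.0, 0.0, 1.0]] [[0.016, -0.987, 0.16, 0.366], [-1.0, -0.016, -0.001, 0.023], [0.004, -0.16, -0.987, 1.537], [0.0, 0.0, 0.0, 1.0]]
{'t': 0.1, 'joints': array([ 9.69548609e-01,  2.07378381e-01,  1.54278639e+00, -3.92058493e-05,
        1.39350555e+00, -1.50479503e-01]), 'qvel': array([ 0.00161412, -0.00303717, -0.00293519, -0.00123385,  0.00062456,
       -0.00055703]), 'joint_efforts': array([-1.51287622e-03, -3.71860957e+01, -2.82293737e+01,  6.99822628e-02,
        3.11538263e-02, -7.48205798e-05]), 'position': array([0.25011099, 0.51697179, 0.21539387]), 'eef_rot': array([-3.63385516e-04,  2.23477261e-01,  9.74708589e-01, -9.73395104e-04]), 'contact_force': array([ 4.31550547e-05,  1.35659519e-01, -6.15230406e-01]), 'torque': array([ 0.00563227,  0.02329797, -0.03104708]), 'grasp_force': 0.0, 'gripper_width': 0.9978543381917203}
```

View pics/top0.png

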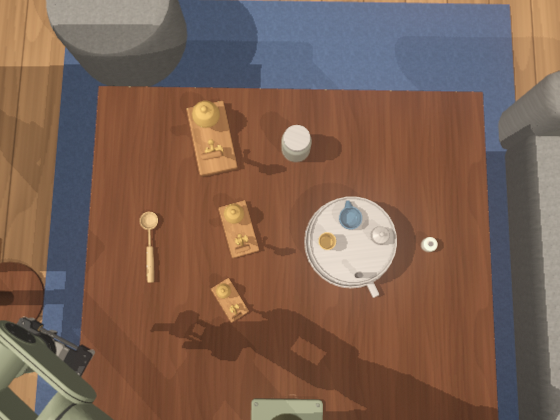

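View pics/scene0.png

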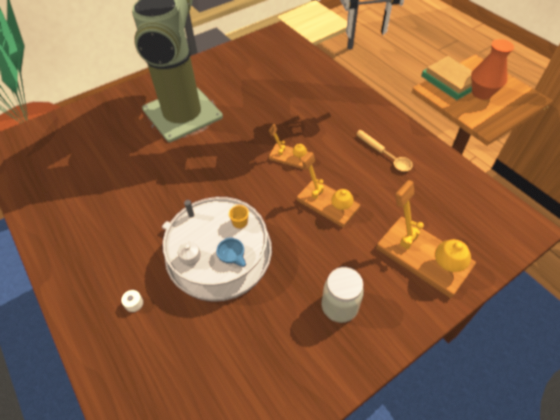

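Top picture: three bell stands, large at (212,138), middle at (238,229) and small at (229,300). The middle-sized one at (238,229) is the one meant. The organiser is at (350,241), tongue at (373,290), post at (358,275), spout at (348,205). The jar is at (296,143), tealight at (430,244) and spoon at (150,245). I'll measure these and confirm with a crop.

```bash
cat > h.py <<'E'
import numpy as np,cv2
def load(n): return np.load(f"{n}.npz")
def cloud(r):
    K=r["camera_matrix"];z=r["z_map"];v,u=np.mgrid[:z.shape[0],:z.shape[1]]
    p=np.stack([(u-K[0,2])*z/K[0,0],(v-K[1,2])*z/K[1,1],z],-1)
    return p@r["pose"][:3,:3].T+r["pose"][:3,3]
def ray(r,u,v,h):
    d=r["pose"][:3,:3]@np.linalg.solve(r["camera_matrix"],[u,v,1.]);o=r["pose"][:3,3]
    return (o+d*(h-o[2])/d[2]).round(4)
def proj(r,p):
    q=r["pose"][:3,:3].T@(np.array(p)-r["pose"][:3,3]);q=r["camera_matrix"]@q;return (q[:2]/q[2]).round(1)
E
python3 - <<'E'
from h import *
r=load("top0");P=cloud(r);img=r["img"]
print("table z",np.median(P[320:380,150:250,2]))
hsv=cv2.cvtColor(img,cv2.COLOR_RGB2HSV)
# stands: points 10-25mm high in regions
for n,(a,b,c,d) in dict(big=(95,182,180,245),mid=(195,262,212,265),small=(272,326,205,252)).items():
    Q=P[a:b,c:d].reshape(-1,3);m=(Q[:,2]>.008)
    low=Q[(Q[:,2]>.010)&(Q[:,2]<.026)]
    print(n,len(low),np.median(low[:,2]),[np.round(x,3) for x in cv2.minAreaRect(Q[m&(Q[:,2]<.024)][:,:2].astype(np.float32)*1000)],"zmax",Q[:,2].max())
Q=P[180:310,290:410];z=Q[...,2]
for lo,hi in((.06,.085),(.06,.09),):
    m=(z>lo)&(z<hi);(c,R)=cv2.minEnclosingCircle(Q[m][:,:2].astype(np.float32));print("tray",c,R,m.sum())
print([np.round(P[v,u],3).tolist() for u,v in((373,290),(375,294),(358,275),(348,205),(350,241),(241,240))])
a=cv2.resize(img[190:270,200:280],None,fx=5,fy=5,interpolation=2);b=cv2.resize(img[190:305,300:400],None,fx=4,fy=400/115,interpolation=2)
cv2.imwrite("pics/crop1.png",np.hstack([a,b])[:,:,::-1])
E
```

```text
table z 0.0005388495330960197
big 1112 0.023134374653132728 [array([826.014, 225.924]), array([261.667, 183.325]), np.float64(3.366)] zmax 1.537413625573667
mid 949 0.018070029879063254 [array([563.717, 144.681]), array([184.283, 138.163]), np.float64(2.08)] zmax 1.537413625573667
small 485 0.014397796046836442 [array([361.021, 166.606]), array([114.855, 140.188]), np.float64(86.553)] zmax 1.537413625573667
tray (0.5260015726089478, -0.1708865612745285) 0.11985220015048981 5399
tray (0.5260045528411865, -0.17040517926216125) 0.12009211629629135 5493
[[0.391, -0.235, 0.021], [0.38, -0.24, 0.023], [0.427, -0.179, 0.124], [0.616, -0.157, 0.098], [0.52, -0.164, 0.079], [0.519, 0.131, 0.071]]
```

View pics/crop1.png

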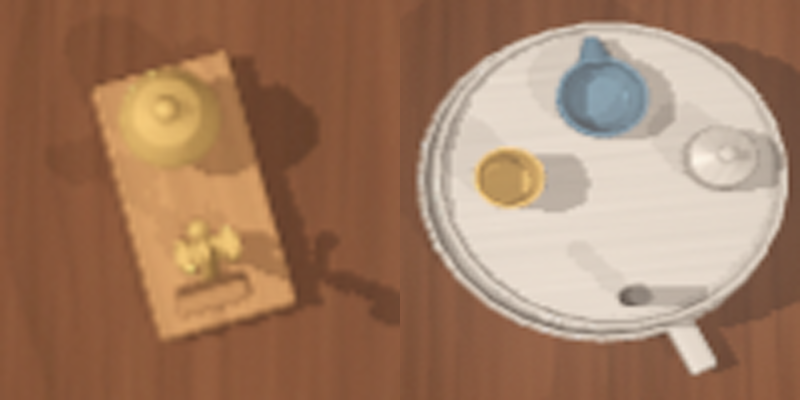

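The crop confirms the middle stand: bell at top left, lever handle at px (242.6,248.4). Corners are in the picture too. Tongue end px (375.5,296), post top px (358.8,274.8), spout tip px (348,201.5).

Run:
```python
from h import *
r=load("top0");P=cloud(r);hsv=cv2.cvtColor(r["img"],cv2.COLOR_RGB2HSV)
c=[ray(r,200+u/5-.4,190+v/5-.4,.018)[:2] for u,v in((95,90),(225,52),(295,300),(165,340))]
c=np.array(c);print("corners",c.tolist(),"edges",[np.linalg.norm(c[i]-c[i-3]).round(4) for i in range(4)])
m=c.mean(0);ax=(c[0]+c[1]-c[2]-c[3]);ax/=np.linalg.norm(ax);print("mid",m,"ax",ax,np.arctan2(ax[1],ax[0]))
o=m-ax*.005;yy=np.array([-ax[1],ax[0]])
print("origin",o)
for a in(-.35,-.05,.25): 
    p=o+ax*(-.03+.098*np.sin(a));h=.032+.098*np.cos(a);print("handle",a,p.round(4),h,proj(r,[*p,h]))
print("handle ray",ray(r,242.2,247.6,.136))
Q=P[235:262,225:262].reshape(-1,3);k=Q[(Q[:,2]>.1)&(Q[:,2]<.16)];print(len(k),np.median(k,0),k[:,2].max())
g=P[200:230,220:250].reshape(-1,3);g=g[(g[:,2]>.07)&(g[:,2]<.12)];print("belltop",np.median(g,0),o+ax*.045)
C=np.array([.526,-.1705])
for n,u,v,h in(("tongue",375.5,296,.024),("tongueroot",370,283.5,.024),("post",358.6,274.6,.123),("tip",348,201,.086)):
    p=ray(r,u,v,h)[:2]-C;print(n,p+C,np.linalg.norm(p),np.degrees(np.arctan2(p[1],p[0])))
m=cv2.inRange(hsv,(95,80,50),(115,255,255));m[:190]=0;m[235:]=0;m[:,:330]=0;m[:,372:]=0
q=np.argwhere(m);print("diya",[ray(r,x,y,.09)[:2] for y,x in[q.mean(0)]])
q=P[m>0];q=q[q[:,2]>.07];d=q[:,:2]-C;print(d.mean(0),np.degrees(np.arctan2(*d.mean(0)[::-1])),np.linalg.norm(d,axis=1).max())
Q=P.reshape(-1,3);s=Q[(Q[:,2]>.012)&(Q[:,2]<.035)];d=s[:,:2]-C;R=np.linalg.norm(d,axis=1);s=d[(R>.135)&(R<.17)];print("tonguept",len(s),s.mean(0),np.degrees(np.arctan2(*s.mean(0)[::-1])))
for n,(u,v,h) in dict(jar=(296,135,.11),tea=(430,244,.034)).items(): print(n,ray(r,u,v,h))
```

```text
corners [[0.6162, 0.2014], [0.6394, 0.1281], [0.4986, 0.0851], [0.475, 0.1574]] edges [np.float64(0.0769), np.float64(0.1472), np.float64(0.0761), np.float64(0.1479)]
mid [0.5573 0.143 ] ax [0.95555895 0.2948001 ] 0.29924631560247655
origin [0.55252221 0.141526  ]
handle -0.35 [0.4917 0.1228] 0.12405852585904313 [242.5 248.4]
handle -0.05 [0.5192 0.1312] 0.12987752551870668 [239.4 237.7]
handle 0.25 [0.547  0.1398] 0.1269534173276432 [236.5 227.2]
handle ray [0.4928 0.1228 0.136 ]
97 [0.49192781 0.12310096 0.13448649] 0.14244168813401137
belltop [0.59511145 0.15463027 0.07479162] [0.59552236 0.154792  ]
tongue [ 0.3749 -0.2407] 0.16661107406172015 -155.08074962100213
tongueroot [ 0.4089 -0.2259] 0.12954369919065922 -154.68117287674625
post [ 0.4286 -0.1803] 0.09789177697845723 -174.25446331356198
tip [ 0.629  -0.1581] 0.10374372270166517 6.864707329143539
diya [array([nan, nan])]<stdin>:17: RuntimeWarning: Mean of empty slice.
  ret = um.true_divide(
<stdin>:18: RuntimeWarning: Mean of empty slice.
Traceback (most recent call last):
ValueError: zero-size array to reduction operation maximum which has no identity
```

```bash
cat >> h.py <<'E'
from scipy.spatial.transform import Rotation as Ro
def R(s): return Ro.from_quat(np.roll(s["eef_rot"],-1))
def to(s,p,yaw=None):
    """travel mm and twist for world TCP p, tool down with its y axis at yaw"""
    R0=R(s);tr=R0.inv().apply(np.array(p)-s["position"])*1000
    tw=np.zeros(3)
    if yaw is not None:
        y=np.array([np.cos(yaw),np.sin(yaw),0]);z=np.array([0,0,-1.]);tw=(R0.inv()*Ro.from_matrix(np.c_[np.cross(y,z),y,z])).as_rotvec()
    return tr.round(1).tolist(),tw.round(3).tolist()
E
python3 - <<'E'
from h import *
from cell import manip
s=manip.state();ax=np.array([.9556,.2948]);h=np.array([.4918,.1229])
b=h-ax*.042
print(b,to(s,[*b,.216],.2992),to(s,[*b,.120],.2992))
E
```

```text
[0.4516648 0.1105184] ([-358.5, -278.0, -0.1], [-0.002, 0.001, 0.821]) ([-358.5, -277.9, 95.9], [-0.002, 0.001, 0.821])
```

Emit:
carry_out:
  travel:
    - [-9,-7,0]
    - [-27,-21,0]
    - [-54,-42,0]
    - [-90,-70,0]
    - [-125,-97,0]
    - [-161,-125,0]
    - [-197,-153,0]
    - [-233,-181,0]
    - [-269,-208,0]
    - [-300,-233,0]
    - [-325,-252,0]
    - [-343,-266,0]
    - [-354,-275,0]
    - [-358.5,-278,0]
    - [-358.5,-278,0]
    - [-358.5,-278,20]
    - [-358.5,-278,50]
    - [-358.5,-278,80]
    - [-358.5,-278,96]
    - [-358.5,-278,96]
  twist:
    - [0,0,0.04]
    - [0,0,0.1]
    - [0,0,0.17]
    - [0,0,0.24]
    - [0,0,0.31]
    - [0,0,0.38]
    - [0,0,0.45]
    - [0,0,0.52]
    - [0,0,0.59]
    - [0,0,0.66]
    - [0,0,0.73]
    - [0,0,0.79]
    - [0,0,0.821]
    - [0,0,0.821]
    - [0,0,0.821]
    - [0,0,0.821]
    - [0,0,0.821]
    - [0,0,0.821]
    - [0,0,0.821]
    - [0,0,0.821]
  claw: 0

```text
t: 2.1
position: [0.4489, 0.1121, 0.1177]
eef_rot: [-0.003, 0.593, 0.805, -0.002]
contact_force: [-0.6, 0.7, 0.2]
gripper_width: 0.006
grasp_force: 0.0
```

Run:
```python
from h import *
from cell import manip,optics
s=manip.state();print(s["t"],s["position"],s["contact_force"],s["gripper_width"],R(s).as_matrix().round(3).tolist(),s["joints"].round(2))
r=optics.read_camera("scene");np.savez("scene1.npz",**r)
cv2.imwrite("pics/s1.png",cv2.resize(r["img"][90:310,200:480],None,fx=2.5,fy=2.5)[:,:,::-1])
```

```text
2.1 [0.44888226 0.11212866 0.11770372] [-0.61894691  0.67891091  0.18749925] 0.005710597939140749 [[-0.297, 0.955, -0.007], [0.955, 0.297, -0.0], [0.002, -0.006, -1.0]] [ 0.06  0.08  1.9   0.    1.16 -0.24]
```

View pics/s1.png

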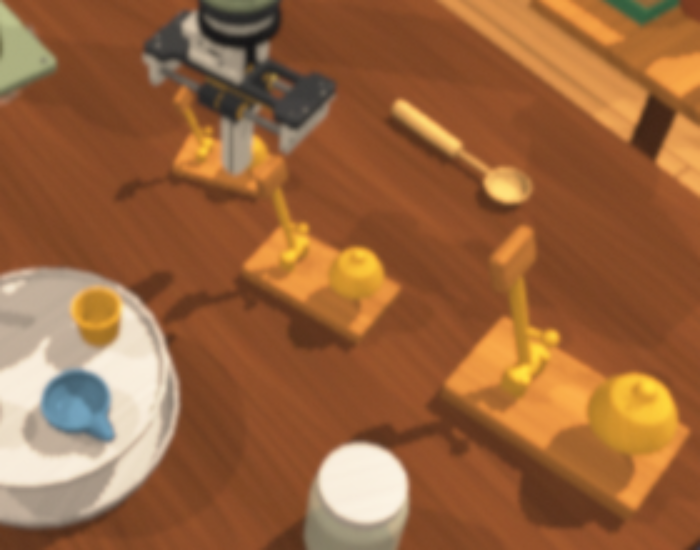

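The closed fingers (crop 237,145) stand just behind the middle lever's handle (crop 270,172), clear of the small stand. Now I'll push.

Emit:
carry_out:
  travel:
    - [0,5,0]
    - [0,12,0]
    - [0,18,0]
    - [0,23,0]
    - [0,28,0]
    - [0,33,0]
    - [0,39,0]
    - [0,45,0]
    - [0,51,0]
    - [0,57,0]
    - [0,62,0]
    - [0,67,0]
    - [0,71,0]
    - [0,74,0]
    - [0,76,0]
    - [0,78,0]
    - [0,78,0]
  twist:
    - [0,0,0]
    - [0,0,0]
    - [0,0,0]
    - [0,0,0]
    - [0,0,0]
    - [0,0,0]
    - [0,0,0]
    - [0,0,0]
    - [0,0,0]
    - [0,0,0]
    - [0,0,0]
    - [0,0,0]
    - [0,0,0]
    - [0,0,0]
    - [0,0,0]
    - [0,0,0]
    - [0,0,0]

```text
t: 3.85
position: [0.5257, 0.1338, 0.1195]
eef_rot: [-0.001, 0.594, 0.805, -0.001]
contact_force: [-5.0, -2.9, 1.5]
gripper_width: 0.005
grasp_force: 2.7
```

Emit:
carry_out:
  travel:
    - [0,2,0]
    - [0,4,0]
    - [0,4,0]
  twist:
    - [0,0,0]
    - [0,0,0]
    - [0,0,0]

```text
t: 4.15
position: [0.5281, 0.1346, 0.1191]
eef_rot: [-0.002, 0.594, 0.805, -0.002]
contact_force: [-8.0, -4.5, 2.4]
gripper_width: 0.003
grasp_force: 4.0
```

Emit:
carry_out:
  travel:
    - [0,3,0]
    - [0,3,0]
  twist:
    - [0,0,0]
    - [0,0,0]

```text
t: 4.35
position: [0.5286, 0.1347, 0.119]
eef_rot: [-0.004, 0.594, 0.805, -0.005]
contact_force: [-12.8, -4.8, 7.2]
gripper_width: 0.005
grasp_force: 7.8
```

Run:
```python
from h import *
from cell import manip,optics
s=manip.state();print(s["t"],s["position"],s["contact_force"])
r=optics.read_camera("top");P=cloud(r);Q=P[190:262,215:262].reshape(-1,3);k=Q[(Q[:,2]>.1)&(Q[:,2]<.15)]
print(len(k),np.median(k,0),k[:,0].max()) 
r=optics.read_camera("scene")
cv2.imwrite("pics/s2.png",cv2.resize(r["img"][120:260,240:400],None,fx=4,fy=4)[:,:,::-1])
```

```text
4.35 [0.5286333  0.13471779 0.11903171] [-12.84629083  -4.82107054   7.2091311 ]
  return _methods._mean(a, axis=axis, dtype=dtype,
  ret = um.true_divide(
Traceback (most recent call last):
ValueError: zero-size array to reduction operation maximum which has no identity
```

The arm moved 0.5 mm for 5 N more, so the lever is on a hard stop. The finger position also matches the geometry at 0.6 rad. Now I'll back off and rise.

Emit:
carry_out:
  travel:
    - [0,-5,0]
    - [0,-15,0]
    - [0,-25,0]
    - [0,-35,0]
    - [0,-45,0]
    - [0,-55,0]
    - [0,-65,0]
    - [0,-75,0]
    - [0,-85,0]
    - [0,-92,0]
    - [0,-92,-10]
    - [0,-92,-35]
    - [0,-92,-65]
    - [0,-92,-90]
    - [0,-92,-100]
    - [0,-92,-100]
  twist:
    - [0,0,0]
    - [0,0,0]
    - [0,0,0]
    - [0,0,0]
    - [0,0,0]
    - [0,0,0]
    - [0,0,0]
    - [0,0,0]
    - [0,0,0]
    - [0,0,0]
    - [0,0,0]
    - [0,0,0]
    - [0,0,0]
    - [0,0,0]
    - [0,0,0]
    - [0,0,0]

```text
t: 6.0
position: [0.4471, 0.1092, 0.2227]
eef_rot: [0.002, 0.594, 0.805, 0.002]
contact_force: [-0.6, 0.5, -0.8]
gripper_width: 0.003
grasp_force: 0.0
```

Run:
```python
from h import *
from cell import manip,optics
s=manip.state();print(s["t"],s["position"],s["contact_force"],s["joints"].round(2))
r=optics.read_camera("scene");r0=load("scene0");P=cloud(r);P0=cloud(r0)
pt=proj(r,[.4918,.1229,.13]).astype(int);print(pt)
u,v=pt
for p in(P0,P):
    q=p[v-20:v+20,u-15:u+15].reshape(-1,3);q=q[(q[:,2]>.11)&(q[:,2]<.145)];print(len(q),np.median(q,0).round(4))
# above post, TCP 0.216, then 0.095
C=np.array([.526,-.1705]);a=np.radians(-174.0);p=C+.096*np.array([np.cos(a),np.sin(a)])
print(p,to(s,[*p,.217],.2992),to(s,[*p,.096],.2992))
```

```text
6.0 [0.44710038 0.10920425 0.22265217] [-0.64344278  0.47801122 -0.83152377] [ 0.05 -0.05  1.81  0.    1.38 -0.25]
[307 159]
155 [0.4959 0.121  0.1311]
156 [0.4954 0.1211 0.1299]
[ 0.4305259  -0.18053473] ([-272.0, -101.2, 5.5], [0.005, 0.001, -0.0]) ([-271.9, -101.8, 126.5], [0.005, 0.001, -0.0])
```

The lever is back at rest: the handle measures the same as at the start. Next, hover above the post with the gripper open.

Emit:
carry_out:
  travel:
    - [-8,-3,0]
    - [-25,-9,0]
    - [-55,-20,0]
    - [-90,-34,1]
    - [-125,-47,2]
    - [-160,-60,3]
    - [-195,-73,4]
    - [-225,-84,5]
    - [-248,-92,5]
    - [-264,-98,5]
    - [-272,-101,5]
    - [-272,-101,5]
    - [-272,-101,5]
  twist:
    - [0,0,0]
    - [0,0,0]
    - [0,0,0]
    - [0,0,0]
    - [0,0,0]
    - [0,0,0]
    - [0,0,0]
    - [0,0,0]
    - [0,0,0]
    - [0,0,0]
    - [0,0,0]
    - [0,0,0]
    - [0,0,0]
  claw: 100

```text
t: 7.35
position: [0.4285, -0.18, 0.2147]
eef_rot: [-0.001, 0.594, 0.805, 0.0]
contact_force: [-0.3, 0.9, 0.5]
gripper_width: 0.996
grasp_force: 0.0
```

Run:
```python
from h import *
from cell import manip
s=manip.state();print(s["t"],s["position"],s["contact_force"],s["joints"].round(2),s["gripper_width"])
print(to(s,[.4300,-.1805,.098],.2992))
```

```text
7.35 [ 0.42852471 -0.17996462  0.21465298] [-0.32633143  0.90839111  0.48824992] [-0.58 -0.03  1.8   0.    1.37 -0.88] 0.9959539153292669
([-1.1, 1.4, 116.7], [-0.001, -0.002, -0.0])
```

Emit:
carry_out:
  travel:
    - [0,0,5]
    - [0,1,20]
    - [-1,1,45]
    - [-1,1,70]
    - [-1,1,92]
    - [-1,1,107]
    - [-1,1,115]
    - [-1,1,117]
    - [-1,1,117]
  twist:
    - [0,0,0]
    - [0,0,0]
    - [0,0,0]
    - [0,0,0]
    - [0,0,0]
    - [0,0,0]
    - [0,0,0]
    - [0,0,0]
    - [0,0,0]

```text
t: 8.25
position: [0.4305, -0.181, 0.0986]
eef_rot: [0.0, 0.594, 0.805, 0.0]
contact_force: [-0.1, 0.2, -0.6]
gripper_width: 0.999
grasp_force: 0.0
```

Emit:
carry_out:
  travel:
    - [0,0,0]
    - [0,0,0]
    - [0,0,0]
    - [0,0,0]
    - [0,0,0]
    - [0,0,0]
    - [0,0,0]
    - [0,0,0]
    - [0,0,0]
    - [0,0,0]
    - [0,0,0]
    - [0,0,0]
  twist:
    - [0,0,0]
    - [0,0,0]
    - [0,0,0]
    - [0,0,0]
    - [0,0,0]
    - [0,0,0]
    - [0,0,0]
    - [0,0,0]
    - [0,0,0]
    - [0,0,0]
    - [0,0,0]
    - [0,0,0]
  claw: 0

```text
t: 9.45
position: [0.4291, -0.1813, 0.0984]
eef_rot: [-0.001, 0.594, 0.805, -0.001]
contact_force: [-4.6, -1.3, 4.7]
gripper_width: 0.164
grasp_force: 30.0
```

Run:
```python
from h import *
from cell import manip
s=manip.state();print(s["t"],s["position"],s["contact_force"],s["joints"].round(2),s["gripper_width"]*94,s["grasp_force"])
C=np.array([.526,-.1705]);p=s["position"][:2]-C;print(np.linalg.norm(p),np.degrees(np.arctan2(p[1],p[0])))
R0=R(s).inv()
a0=np.arctan2(p[1],p[0])%(2*np.pi);rr=.096
print(np.degrees(a0))
import math
# plan arcs; to final post angle 25.1 deg, offsets in tool axes
f=np.radians(25.1);n=36
w=np.linspace(0,1,n+1);
for w_ in w[1:]:
    a=a0+(f-a0)*w_
    d=rr*np.array([math.cos(a)-math.cos(a0),math.sin(a)-math.sin(a0),0]);print(R0.apply(d*1000).round(1)[:2].tolist(),end=" ")
```

```text
9.45 [ 0.42907415 -0.18131386  0.09835209] [-4.55431874 -1.33444699  4.71379804] [-0.58  0.12  1.91 -0.    1.11 -0.88] 15.416926795153577 30.00003755092621
0.09752722944348233 -173.63393081133032
186.36606918866968
[7.3, 1.7] [14.5, 3.9] [21.4, 6.8] [28.1, 10.1] [34.6, 14.0] [40.7, 18.3] [46.5, 23.1] [51.8, 28.4] [56.8, 34.0] [61.2, 40.0] [65.2, 46.4] [68.7, 53.0] [71.7, 59.9] [74.1, 67.0] [75.9, 74.3] [77.2, 81.7] [77.9, 89.2] [78.0, 96.7] [77.5, 104.2] [76.5, 111.6] [74.8, 118.9] [72.6, 126.1] [69.9, 133.1] [66.6, 139.8] [62.8, 146.3] [58.5, 152.4] [53.7, 158.2] [48.5, 163.6] [42.9, 168.6] [36.9, 173.1] [30.5, 177.1] [23.9, 180.7] [17.1, 183.7] [10.0, 186.2] [2.7, 188.1] [-4.7, 189.4]
```

Grip is firm: 30 N at 15.4 mm, against the 16 mm post. I'll swing it clockwise, first third.

Emit:
carry_out:
  travel:
    - [3,0.6,0]
    - [7.3,1.7,0]
    - [14.5,3.9,0]
    - [21.4,6.8,0]
    - [28.1,10.1,0]
    - [34.6,14,0]
    - [40.7,18.3,0]
    - [46.5,23.1,0]
    - [51.8,28.4,0]
    - [56.8,34,0]
    - [61.2,40,0]
    - [65.2,46.4,0]
    - [65.2,46.4,0]
  twist:
    - [0,0,0]
    - [0,0,0]
    - [0,0,0]
    - [0,0,0]
    - [0,0,0]
    - [0,0,0]
    - [0,0,0]
    - [0,0,0]
    - [0,0,0]
    - [0,0,0]
    - [0,0,0]
    - [0,0,0]
    - [0,0,0]

```text
t: 10.75
position: [0.4548, -0.1029, 0.0983]
eef_rot: [-0.002, 0.594, 0.805, 0.001]
contact_force: [-4.3, 5.2, 5.0]
gripper_width: 0.163
grasp_force: 30.0
```

Run:
```python
from h import *
from cell import manip
s=manip.state();print(s["position"],s["contact_force"],s["gripper_width"]*94,s["grasp_force"])
C=np.array([.526,-.1705]);p=s["position"][:2]-C;print(np.linalg.norm(p),np.degrees(np.arctan2(p[1],p[0])))
L="[68.7, 53.0] [71.7, 59.9] [74.1, 67.0] [75.9, 74.3] [77.2, 81.7] [77.9, 89.2] [78.0, 96.7] [77.5, 104.2] [76.5, 111.6] [74.8, 118.9] [72.6, 126.1] [69.9, 133.1] [66.6, 139.8] [62.8, 146.3] [58.5, 152.4] [53.7, 158.2] [48.5, 163.6] [42.9, 168.6] [36.9, 173.1] [30.5, 177.1] [23.9, 180.7] [17.1, 183.7] [10.0, 186.2] [2.7, 188.1] [-4.7, 189.4]".replace("] [","],[")
print((np.array(eval("["+L+"]"))-[65.2,46.4]).round(1).tolist())
```

```text
[ 0.45484197 -0.10294689  0.09833901] [-4.29593042  5.21718667  5.02112606] 15.362579490978996 30.001196265220642
0.09811670315267969 136.48870902916582
[[3.5, 6.6], [6.5, 13.5], [8.9, 20.6], [10.7, 27.9], [12.0, 35.3], [12.7, 42.8], [12.8, 50.3], [12.3, 57.8], [11.3, 65.2], [9.6, 72.5], [7.4, 79.7], [4.7, 86.7], [1.4, 93.4], [-2.4, 99.9], [-6.7, 106.0], [-11.5, 111.8], [-16.7, 117.2], [-22.3, 122.2], [-28.3, 126.7], [-34.7, 130.7], [-41.3, 134.3], [-48.1, 137.3], [-55.2, 139.8], [-62.5, 141.7], [-69.9, 143.0]]
```

Emit:
carry_out:
  travel:
    - [3.5,6.6,0]
    - [6.5,13.5,0]
    - [8.9,20.6,0]
    - [10.7,27.9,0]
    - [12,35.3,0]
    - [12.7,42.8,0]
    - [12.8,50.3,0]
    - [12.3,57.8,0]
    - [11.3,65.2,0]
    - [9.6,72.5,0]
    - [7.4,79.7,0]
    - [4.7,86.7,0]
    - [1.4,93.4,0]
    - [-2.4,99.9,0]
    - [-6.7,106,0]
    - [-6.7,106,0]
    - [-6.7,106,0]
  twist:
    - [0,0,0]
    - [0,0,0]
    - [0,0,0]
    - [0,0,0]
    - [0,0,0]
    - [0,0,0]
    - [0,0,0]
    - [0,0,0]
    - [0,0,0]
    - [0,0,0]
    - [0,0,0]
    - [0,0,0]
    - [0,0,0]
    - [0,0,0]
    - [0,0,0]
    - [0,0,0]
    - [0,0,0]

```text
t: 12.45
position: [0.5601, -0.0803, 0.0984]
eef_rot: [0.001, 0.594, 0.804, 0.001]
contact_force: [2.3, 4.9, 0.2]
gripper_width: 0.161
grasp_force: 30.0
```

Emit:
carry_out:
  travel:
    - [-4.8,5.8,0]
    - [-10,11.2,0]
    - [-15.6,16.2,0]
    - [-21.6,20.7,0]
    - [-28,24.7,0]
    - [-34.6,28.3,0]
    - [-41.4,31.3,0]
    - [-48.5,33.8,0]
    - [-55.8,35.7,0]
    - [-60,36.5,0]
    - [-63.2,37,0]
    - [-63.2,37,0]
    - [-63.2,37,0]
    - [-63.2,37,0]
  twist:
    - [0,0,0]
    - [0,0,0]
    - [0,0,0]
    - [0,0,0]
    - [0,0,0]
    - [0,0,0]
    - [0,0,0]
    - [0,0,0]
    - [0,0,0]
    - [0,0,0]
    - [0,0,0]
    - [0,0,0]
    - [0,0,0]
    - [0,0,0]

```text
t: 13.85
position: [0.612, -0.1302, 0.0985]
eef_rot: [-0.0, 0.594, 0.805, -0.001]
contact_force: [-2.1, -1.4, 1.4]
gripper_width: 0.162
grasp_force: 30.0
```

Run:
```python
from h import *
from cell import manip,optics
s=manip.state();print(s["position"],s["contact_force"],s["gripper_width"]*94,s["grasp_force"])
C=np.array([.526,-.1705]);p=s["position"][:2]-C;print(np.linalg.norm(p),np.degrees(np.arctan2(p[1],p[0])))
print(to(s,[C[0]+.0965*np.cos(np.radians(25.1)),C[1]+.0965*np.sin(np.radians(25.1)),s["position"][2]]))
r=optics.read_camera("top");np.savez("top3.npz",**r);q=optics.read_camera("scene")
a=cv2.resize(r["img"][190:305,300:400],(400,460),interpolation=2);b=cv2.resize(q["img"][150:350,100:280],(400,460))
cv2.imwrite("pics/c3.png",np.hstack([a,b])[:,:,::-1])
```

```text
[ 0.61197814 -0.13016315  0.09845368] [-2.07909438 -1.38228241  1.38507333] 15.196745672128799 29.999141693115234
0.0949700068312158 25.13373673168273
([0.2, 1.5, -0.0], [0.0, 0.0, 0.0])
```

View pics/c3.png

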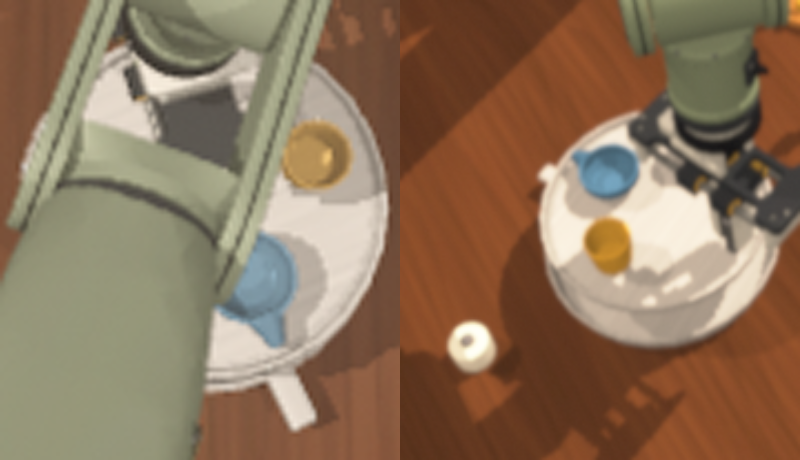

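The picture shows the spout tip at crop (275,345), i.e. top px (368.6,276), pointing over the tongue at crop (293,400). I'll check it numerically.

Run:
```python
from h import *
from cell import manip
r=load("top3");C=np.array([.526,-.1705])
for n,u,v,h in(("tip",368.5,276,.086),("diyac",300+258/4,190+275/4,.09),("tongue end",300+303/4,190+424/4,.024)):
    p=ray(r,u,v,h)[:2]-C;print(n,p+C,np.linalg.norm(p),np.degrees(np.arctan2(p[1],p[0])))
P=cloud(r);m=(r["img"][...,2].astype(int)-r["img"][...,0]>25);m[:240]=0;m[285:]=0;m[:,350:380]&=True;m[:,:352]=0;m[:,380:]=0
k=P[m];k=k[(k[:,2]>.075)&(k[:,2]<.11)];d=k[:,:2]-C;R_=np.linalg.norm(d,axis=1);far=d[R_>.093];print(len(k),R_.max(),len(far),np.degrees(np.arctan2(*far.mean(0)[::-1])))
e=np.radians(-154.9);ln=np.array([-np.sin(e),np.cos(e)]);print("lateral",far.mean(0)@ln)
```

```text
tip [ 0.4269 -0.2119] 0.10740004655492474 -157.32678704175876
diyac [ 0.4723 -0.2011] 0.06180655305062726 -150.32410816943127
tongue end [ 0.3749 -0.2414] 0.16690721973599584 -154.86282454962915
234 0.10695174453460059 24 -157.6286764478538
lateral -0.004706072811710134
```

The spout is within about 5 mm of the front line (limit 14 mm). I'll settle briefly and hand in.

Emit:
carry_out:
  travel:
    - [0,0,0]
    - [0,0,0]
    - [0,0,0]
    - [0,0,0]
    - [0,0,0]
  twist:
    - [0,0,0]
    - [0,0,0]
    - [0,0,0]
    - [0,0,0]
    - [0,0,0]

```text
t: 14.45
position: [0.612, -0.1301, 0.0984]
eef_rot: [-0.001, 0.594, 0.805, -0.0]
contact_force: [-5.1, -2.0, 3.0]
gripper_width: 0.162
grasp_force: 30.0
```

```bash
python3 -c "
from cell import manip,ticket
s=manip.state();print(s['t'],s['grasp_force'],s['qvel'].round(4));print(ticket.finish_job())"
```

```text
14.45 30.000426471233368 [-0.0007 -0.0007 -0.0013  0.0016 -0.0004  0.0019]
the job is handed in; nothing more can be done
None
```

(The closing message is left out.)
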